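Pack the mixed samples and latch the carrier

TASK

The blood samples on the shaker are mixed and must go out. Squeeze the clamp's release lever against its grip post so that the pawl lifts, draw the jaw back off the tube rack, and set the rack, kept upright, gently down inside the open sample carrier without dropping it. Then close the carrier's lid and press its front edge down until the catch snaps over it and the lid is fully shut.

Things in the scene. Friction and masses are not known exactly. Their poses are not given: they have to be found in the camera images.
- rack: Orange open-frame rack with six capped tubes that stay in it; 49 x 141 x 58 mm (own x, y, z), caps reach 87 mm above its underside; 0.25 to 0.36 kg. Origin: centre of its underside; y along its length, z up. It starts lengthwise between the clamp's jaw and the end stop, both long sides free: grip it across 49 mm, 30 to 56 mm up. The jaw's lip overhangs its front top edge by 7 mm until drawn back.
- shaker: White platform shaker, fixed, 250 x 122 mm. Origin: centre of its underside on the bench; x points away from its control panel and the robot, y left, z up. The rack stands on its mat, 57 mm up. On its front half is a ratchet clamp: a jaw on a carriage that a pawl holds against sliding back (-x of the shaker); toothed bar at its left (+y).
- clamp_grip (a point): Point between the clamp's black grip post and its release lever, 120 mm above the bench (their tops: 135), 31 mm in front of the jaw plate; moves with the jaw. Outer face of the post: 18 mm to its right (-y of the shaker), fast to the carriage; of the lever's black pad: 30 mm to its left. Both 20 mm along x. Squeezed along y, the lever comes 13 mm towards the post; keep squeezing as you draw back.
- clamp_jaw (a joint): Position of the clamp's jaw, m: 0 clamped, grows to 0.030 as it slides back along -x of the shaker (1 N of friction). Its lip is clear of the rack from 0.008; 0.02 or more gives ample room. When the lever is let go, the pawl holds the jaw there.
- release_lever (a joint): Angle of the release lever, rad: 0 pawl in the teeth (sprung), 0.26 fully squeezed; the pawl is clear of the teeth from 0.17. It needs about 3 to 6 N at the pad and springs back.
- carrier: Grey open-topped sample carrier, fixed, 178 x 126 mm outside, rim 74 mm high; inside 168 mm long (x) and 116 mm wide (y), flat floor 10 mm above the bench. Origin: centre of its underside; x points along its length to the hinged end (away from the robot), z up. The rack goes in lengthwise along x, near the middle, with 33 mm left for a finger on either side.
- lid_hinge (a point): Middle of the lid's hinge line, at the carrier's far end (93 mm from its centre, 75 mm above the bench); the line runs along y of the carrier.
- lid_front (a point): Point in the middle of the grey pressing pad on the lid's outer face, 21 mm from the lid's front edge: 161 mm from the hinge line along the lid and 32 mm above the lid's underside plane through the hinge. Press here, downwards.
- carrier_lid (a joint): Angle of the white lid (flat shell 178 x 126 x 32 mm), rad: 0 shut and flush; starts at 1.5 to 1.68 (back stop). Stiff, damped hinge: swing it over from behind. Let go upright it stays; lower down it sinks slowly and rests ajar at 0.07 on the catch. From there it takes about 12 N at the pad, snaps past the catch at about 0.04 and goes to 0 by itself.
- carrier_catch (a joint): Angle of the sprung steel roller catch at the middle of the carrier's front end (34 mm wide, top 101 mm above the bench), rad: 0 at rest, up to about 0.08 while the lid's tongue pushes past it, 0 again when it has snapped over the tongue.

How it is judged (in metres and radians):
On the way, in this order (a step that is already met when the one before it is completed fails the run):
1. the clamp's jaw has been drawn back clear of the rack, which still stands on the shaker (value of joint clamp_jaw above 0.011 m and distance between rack and shaker below 0.09 m), for 0.1 s.
2. the rack stands upright on the carrier's floor and has been let go (z of rack in the frame of carrier below 0.016 m and horizontal distance between rack and carrier below 0.05 m and angle between rack's own z axis and vertical below 0.08 rad and contact force between the fingers and rack below 0.2 N), for 0.2 s.
At the end, for the whole second after the job is handed in: the lid is shut and held by the catch (lid within 0.02 rad of 0, catch back within 0.03 rad), and the rack stands upright (within 0.08 rad) and still on the carrier's floor, its centre within 50 mm of the carrier's centre; the robot has let go of everything (value of joint carrier_lid below 0.02 rad and value of joint carrier_catch below 0.03 rad and z of rack in the frame of carrier below 0.016 m and horizontal distance between rack and carrier below 0.05 m and angle between rack's own z axis and vertical below 0.08 rad and linear speed of rack below 0.02 m/s); the robot touches nothing.
It fails at once if the rack is tipped by more than about 30 degrees (angle between rack's own z axis and vertical above 0.5 rad).
It fails at once if the rack is dropped into the carrier (falls at more than 0.6 m/s inside it) (z of rack in the frame of carrier below 0.06 m and horizontal distance between rack and carrier below 0.08 m and linear speed of rack above 0.6 m/s).
It also fails if it takes over 64 s, if anything falls off the work surface, if the arm or the gripper's body presses on something with over 40 N, if the wrist force passes 120 N, or if a joint passes its speed limit or range.

ROBOT

A 7-joint arm with a two-finger parallel gripper is mounted at the origin on a cart in front of the work surface, level with it; the furniture and walls round the work are solid. World frame = base frame: x ahead of the robot, y to its left, z up, the work surface at z = 0. Lengths are in m, angles in degrees, forces in N, time in s.
With the tool pointing down it reaches from about 0.425 to 0.875 m from the base axis. Payload 8.4 kg.
Tool frame: the origin (TCP) lies at the very end of the fingers, on their centre line; the grasp point (between the pads) lies 19 mm behind it; z points along the fingers, x is the direction in which the jaws open and shut, and the axes are right-handed (so a half turn about z gives the same grasp; the last joint's range is limited). The gripper opens to 85 mm and grips with 20 to 120 N. Pads are 22 mm wide; open, the fingers measure 114 mm over their backs; the gripper's body (76 mm by 85 mm) begins 54 mm behind the grasp point. The pads swing forward as they close: fully open they stand 13 mm farther back than shut.
Start: joints at [58.201, 19.091, 2.286, 83.961, -0.768, 76.965, -3.352], TCP at [0.286, -0.584, 0.231] pointing down, gripper open.
Joint ranges: [-147.57, 147.57], [-21.85, 119.76], [-74.77, 79.35], [14.55, 137.4], [-85.83, 265.84], [4.83, 119.75], [-152.11, 152.11]. Speed limits (degrees/s): [127.2, 127.2, 159.86, 159.86, 180, 180, 180].

INTERFACE

Orientations are given as [roll, pitch, yaw] about the fixed x, y, z axes, in that order (R = Rz(yaw) Ry(pitch) Rx(roll)).
In Python, from cell import * gives the robot as it stands.
- The arm moves only by the shell command python3 -m crank 'ROWS' [FORCE]. ROWS is JSON, a list of rows, each a list of 7 numbers: the turn, a rotation vector about the tool's x, y, z in degrees, then the shift along the tool's x, y, z in m, then the finger opening in m, from 0 to 0.0854. In form: [[rx, ry, rz, dx, dy, dz, fingers], ...]. A call has 1 to 12 rows; each row shifts and turns the commanded pose from where the row before left it, along the tool's axes as they then stand; what a row does not reach is not made up. A row lasts 1/10 s, in which the tool goes at most 50 mm and 8.59 degrees, less where a joint would pass 70% of its speed; a pose out of reach is approached as far as the arm can. A call with a gripper value outside its range is refused whole. The fingers move at their own pace and stop on an object; FORCE is the grip in N (left out, the last holds). Time passes only in rows, so rows that do not move let the fingers close. It gives the time, the measured TCP pose, the force and the opening at its end, in the units of the state.
- observe(): the state, without advancing time (a new reading comes with each control period).
- capture(name): name is "side" or "top"; returns a dict with "img" (384x512x3 uint8, blue, green, red), "range_z" (384x512 float32, m along the optical axis (not along the pixel's ray), 0 where there is no reading), "K" (3x3 intrinsics, pixels), "pose" (4x4, takes a point from camera to world coordinates). Camera axes: x right, y down, z forward; pixel columns grow to the right and rows downward; lengths in m; the calibration is good to about 2 mm. A picture is of the moment at which its call begins.
- hand_in(): hands the job in, once; it reports no verdict.
The state is a dict: "clock": time; "q": joint angles; "qd": joint speeds; "joint_efforts": joint torques, N m; "tool_pos": TCP position; "ee_rot": TCP orientation; "contact_force": force on the tool from outside, world axes, zero at the start; "moment": the same for the moment, N m; "width": finger opening in m.
Only numpy, scipy, OpenCV 4.12 (cv2) and the standard library are available. Lean on these libraries where they do the work, as an engineer would, in place of code of your own. Each camera call takes 0.05 s, during which the arm holds its last target. There are 200 camera calls.

## Working session

There is one attempt and no reset: what is moved stays moved. The work goes in short steps, Python scripts to look and compute and a shell command to move; the robot and the scene stay as the last step left them, time stands still between calls to the robot, and variables do not carry over. Pictures are saved under pics/ and viewed, about 8 in all and at most 12, crops included, and the job is handed in when it is done.

```bash
ls; mkdir -p pics; cat > h.py <<'E'
from cell import *
import numpy as np, cv2
from scipy.spatial.transform import Rotation as R
def snap(name,f):
    c=capture(name); cv2.imwrite('pics/%s.png'%f,c['img']); np.savez('pics/%s.npz'%f,**c); return c
def cloud(c):
    z=c['range_z'];v,u=np.mgrid[:z.shape[0],:z.shape[1]];K=c['K']
    p=np.stack([(u-K[0,2])/K[0,0]*z,(v-K[1,2])/K[1,1]*z,z],-1)
    w=p@c['pose'][:3,:3].T+c['pose'][:3,3]; w[z==0]=np.nan; return w
def state():
    s=observe(); print({k:np.round(s[k],3).tolist() for k in('clock','q','tool_pos','ee_rot','contact_force','width')}); return s
E
python3 - <<'E'
from h import *
state()
a=snap('side','s0');b=snap('top','t0')
for c in(a,b):print(c['pose'].round(3).tolist(),c['K'].round(1).tolist())
E
```

```text
pics
{'clock': 0.0, 'q': [58.202, 19.132, 2.286, 84.012, -0.769, 76.967, -3.354], 'tool_pos': [0.286, -0.583, 0.23], 'ee_rot': [179.994, 0.096, -63.89], 'contact_force': [-0.49, -0.526, -0.005], 'width': 0.085}
[[-0.965, -0.185, 0.184, 0.356], [-0.261, 0.656, -0.708, 0.856], [0.01, -0.732, -0.681, 0.68], [0.0, 0.0, 0.0, 1.0]] [[380.7, 0.0, 264.9], [0.0, 380.7, 194.4], [0.0, 0.0, 1.0]]
[[-0.03, -0.995, 0.096, 0.451], [-1.0, 0.03, 0.001, 0.259], [-0.004, -0.096, -0.995, 0.965], [0.0, 0.0, 0.0, 1.0]] [[397.1, 0.0, 260.4], [0.0, 397.1, 191.4], [0.0, 0.0, 1.0]]
```

View pics/t0.png

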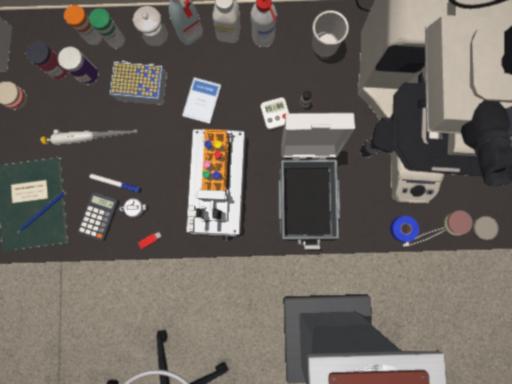

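View pics/s0.png

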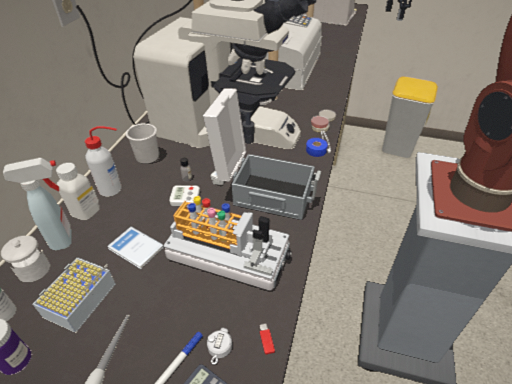

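```bash
python3 - <<'E'
from h import *
c=dict(np.load('pics/t0.npz'));w=cloud(c)
def box(n,m):
    p=w[m]; r=cv2.minAreaRect((p[:,:2]*1000).astype(np.float32)); print(n,m.sum(),np.round(r[0],1),np.round(r[1],1),round(r[2],2),'zmed',np.nanmedian(p[:,2]).round(4),np.nanmax(p[:,2]).round(3))
v,u=np.mgrid[:384,:512]
def reg(a,b,c_,d):return (u>=a)&(u<b)&(v>=c_)&(v<d)&~np.isnan(w[...,0])
z=w[...,2]
print('table',np.nanmedian(z[reg(140,180,180,230)]))
box('shaker',reg(180,250,120,245)&(z>.03)&(z<.065))
hsv=cv2.cvtColor(c['img'],cv2.COLOR_BGR2HSV)
o=reg(195,235,122,205)&(hsv[...,0]<22)&(hsv[...,0]>5)&(hsv[...,1]>150)&(z>.1)&(z<.125)
box('rack',o)
box('carrier',reg(270,350,158,245)&(z>.06)&(z<.085))
box('carrier+floor',reg(284,335,163,236)&(z<.02))
box('lid',reg(270,360,105,160)&(z>.1))
box('clamp>125',reg(185,240,185,240)&(z>.123))
np.set_printoptions(linewidth=250)
print((z[196:236,188:244:1][::2,::2]*1000).round())
s=c['img'][110:250,175:365]; cv2.imwrite('pics/t0c.png',cv2.resize(s,None,fx=4,fy=4,interpolation=cv2.INTER_CUBIC))
E
```

```text
table -0.0004878994012542104
shaker 3250 [559.9 363.6] [121.8 253.6] 85.67 zmed 0.0538 0.065
rack 455 [606.2 358.6] [ 45.9 131. ] 85.9 zmed 0.1124 0.118
carrier 934 [516.2 149.5] [137.4 187.3] 87.99 zmed 0.0721 0.085
carrier+floor 3311 [518.  147.5] [113.4 167. ] 88.4 zmed 0.0095 0.019
lid 2118 [637.9 147.4] [126.4  47.8] 89.27 zmed 0.2513 0.266
clamp>125 125 [508.  367.8] [48.4 64.4] 76.98 zmed 0.1342 0.138
[[ -3.  55.  55.  56. 120. 121. 122. 124. 121. 120. 119. 122. 120. 121. 118. 118. 120. 120. 122. 118.  65.  53.  56.  56.  53.  56.  52.  -2.]
 [  0.  54.  55.  53.  53. 113. 116. 116. 119. 119. 121. 119. 120. 122. 120. 122. 120. 122. 120. 119.  82.  54.  51.  54.  54.  56.  53.  -3.]
 [ -2.  54.  52.  53.  56.  57.  71.  67.  71.  69.  71.  71.  98.  82.  77.  77.  80.  85.  91.  91.  75.  52.  55.  53.  56.  52.  53.   0.]
 [  2.  54.  56.  54.  53.  54.  71.  72.  70.  72.  69.  71.  99.  81.  73.  71.  69.  71.  67.  73.  56.  52.  54.  55.  53.  52.  54.   1.]
 [ -0.  54.  51.  54.  53.  53.  73.  72.  68.  71.  69.  97. 100.  84.  74.  72.  73.  70.  69.  71.  51.  52.  51.
[... 1472 characters left out ...]
.  52.  53.  50.  52.  54.  53.  55.  54.  54.  55.  54.  54.  54.  54.  56.  54.  54.  54.  54.  52.  56.  52.  51.  31.   0.]
 [ 65.  66.  64.  56.  55.  52.  53.  55.  53.  54.  53.  55.  53.  54.  56.  57.  57.  52.  50.  54.  55.  54.  52.  53.  54.  54.  25.  -1.]
 [ 62.  62.  62.  54.  53.  54.  53.  53.  52.  55.  56.  53.  54.  52.  55.  54.  54.  54.  55.  56.  56.  52.  52.  58.  54.  54.  21.  -0.]
 [ -1.  37.  35.  40.  37.  50.  52.  52.  53.  53.  55.  54.  52.  54.  54.  53.  53.  54.  53.  55.  51.  55.  54.  53.  54.  54.  -1.  -2.]
 [ -0.  -0.  -1.   4.  32.  32.  31.  32.  36.  35.  38.  37.  35.  35.  32.  35.  37.  36.  35.  35.  35.  36.  38.  38.  36.  33.  -2.   3.]]
```

View pics/t0c.png

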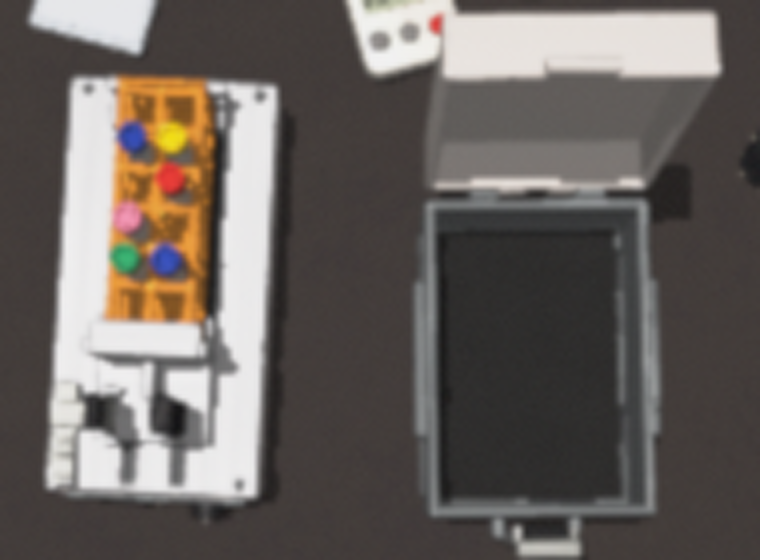

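```bash
python3 - <<'E'
from h import *
np.set_printoptions(linewidth=250)
H={}
for n in('t0','s0'):
    w=cloud(dict(np.load(f'pics/{n}.npz'))); w=w[~np.isnan(w[...,0])]
    g=np.full((12,18),-1.)
    i=((w[:,0]-.2)/.05).astype(int);j=((.5-w[:,1])/.07).astype(int)
    ok=(i>=0)&(i<12)&(j>=0)&(j<18)&(w[:,0]>.2)
    np.maximum.at(g,(i[ok],j[ok]),w[ok,2]); print(n,'rows x from .2 step .05, cols y from .5 down .07');print((g*1000).round().astype(int))
c=dict(np.load('pics/t0.npz'));w=cloud(c);z=w[...,2]
v,u=np.mgrid[:384,:512]
for n,(a,b,cc,d,zl,zh) in dict(lever=(194,203,206,219,.131,.14),post=(210,222,206,222,.13,.14)).items():
    m=(u>=a)&(u<b)&(v>=cc)&(v<d)&(z>zl)&(z<zh);p=w[m]
    print(n,m.sum(),p.mean(0).round(4),(p.max(0)-p.min(0)).round(4))
# rack & shaker in shaker frame
m=(u>=180)&(u<250)&(v>=120)&(v<245)&(z>.045)&(z<.06)
E
```

```text
t0 rows x from .2 step .05, cols y from .5 down .07
[[ -789  -787  -786  -788  -792  -789  -788  -786  -791  -790  -789  -788  -790  -791  -788  -787  -789  -789]
 [ -790  -787  -789  -791  -789  -789  -788  -789  -786  -788  -789  -790  -789  -786  -790  -791  -789  -790]
 [ -789  -788  -785  -787  -790  -792  -791  -790  -786  -790  -789  -789  -789  -787  -788  -788  -791  -788]
 [    4     3     4     3     4     5     3     5     4     5     3     4 -1000 -1000 -1000 -1000 -1000 -1000]
 [   14    55    57     5   104   102     5    29    31    31    30    17     3 -1000 -1000 -1000 -1000 -1000]
 [   54   138   137     4    78    77     5    27    28    33    32    16     2 -1000 -1000 -1000 -1000 -1000]
 [   33   124   124     6    76    77    60   419   432   197     4     5     3 -1000 -1000 -1000 -1000 -1000]
 [   15   146   146     4    76    77     5   382   420   199     4     3 -1000 -1000 -1000 -1000 -1000 -1000]
 [    5   145   146     5   266   266   193   380   399 -1000 -1000 -1000 -1000 -1000 -1000 -1000 -1000 -1000]
 [   16   118   117    18   256   256   191   380
[... 1078 characters left out ...]
   5     5     4    94   105   128]
 [   16   147   146    65    76    77   190   390   411   323   198     5     5   156   156   156   162   166]
 [    5   147   147     4   266   266   192   383   400   387   199   180   179   162   164   166   171   171]
 [   18   118   118     3   256   256   191   384   390   216 -1000   176 -1000   146 -1000   168   173   170]
 [   17    14     4    22    33    42     4   378   389   271   198 -1000 -1000 -1000 -1000 -1000 -1000 -1000]
 [   71    14     9    20    69    69   276   401   387 -1000   232 -1000 -1000 -1000 -1000 -1000 -1000 -1000]]
lever 38 [0.4907 0.3922 0.1354] [0.0188 0.0081 0.0057]
post 66 [0.4875 0.3559 0.1337] [0.0212 0.0132 0.0068]
```

```bash
python3 - <<'E'
from h import *
P=[]
for n in('t0','s0'):
    w=cloud(dict(np.load(f'pics/{n}.npz'))); P.append(w[~np.isnan(w[...,0])])
P=np.vstack(P)
for y in np.arange(-.5,.14,.04):
    o=[]
    for zl,zh in((.05,.2),(.2,.3),(.3,.4),(.4,.6)):
        m=(abs(P[:,1]-y)<.02)&(P[:,2]>zl)&(P[:,2]<zh)&(P[:,0]>.38)
        o.append(np.percentile(P[m,0],2).round(3) if m.sum()>5 else None)
    print(round(y,2),*o)
E
```

```text
-0.5 0.552 1.036 None None
-0.46 0.553 1.037 None None
-0.42 0.556 1.036 None None
-0.38 None 0.889 None None
-0.34 0.632 0.892 0.888 None
-0.3 None 1.036 1.037 None
-0.26 None 0.754 1.036 None
-0.22 0.571 0.755 1.036 None
-0.18 0.543 0.88 0.798 None
-0.14 0.537 0.689 0.506 None
-0.1 0.533 0.595 0.51 0.518
-0.06 0.551 0.591 0.521 0.517
-0.02 0.569 0.772 0.604 None
0.02 0.607 0.775 1.036 None
0.06 0.877 0.992 0.997 1.002
0.1 0.434 0.627 0.982 1.026
```

```bash
cat >> h.py <<'E'
def plan(wps, fingers, pos=None, yaw=None):
    """wps: (x,y,z,yaw,nrows), tool down; prints rounded rows"""
    s=observe()
    p=np.array(s['tool_pos'] if pos is None else pos,float); yaw=s['ee_rot'][2] if yaw is None else yaw
    rows=[]
    for x,y,z,a,n in wps:
        for k in range(n,0,-1):
            rz=-round(((a-yaw+180)%360-180)/k,1); d=(np.array([x,y,z])-p)/k
            c,sn=np.cos(np.radians(yaw)),np.sin(np.radians(yaw))
            t=np.round([d[0]*c+d[1]*sn,d[0]*sn-d[1]*c,-d[2]],4)
            p=p+[t[0]*c+t[1]*sn,t[0]*sn-t[1]*c,-t[2]]; yaw-=rz
            rows.append([0,0,rz,*t.tolist(),fingers])
    for i in range(0,len(rows),12): print(str([[int(v) if v==0 else v for v in r] for r in rows[i:i+12]]).replace(' ',''))
E
python3 - <<'E'
from h import *
plan([(.415,-.15,.231,-10,12),(.44,.06,.231,35,7),(.489,.3675,.18,85.7,9)],.085)
E
```

```text
[[0,0,np.float64(-4.5),-0.0277,-0.0256,0,0.085],[0,0,np.float64(-4.5),-0.0256,-0.0276,0,0.085],[0,0,np.float64(-4.5),-0.0233,-0.0296,0,0.085],[0,0,np.float64(-4.5),-0.021,-0.0313,-0.0001,0.085],[0,0,np.float64(-4.5),-0.0184,-0.0329,0,0.085],[0,0,np.float64(-4.5),-0.0158,-0.0342,-0.0001,0.085],[0,0,np.float64(-4.5),-0.0131,-0.0353,0,0.085],[0,0,np.float64(-4.5),-0.0103,-0.0362,-0.0001,0.085],[0,0,np.float64(-4.5),-0.0074,-0.037,0,0.085],[0,0,np.float64(-4.5),-0.0044,-0.0374,-0.0001,0.085],[0,0,np.float64(-4.4),-0.0015,-0.0376,0,0.085],[0,0,np.float64(-4.5),0.0014,-0.0377,-0.0001,0.085]]
[[0,0,np.float64(-6.4),-0.0017,-0.0302,0,0.085],[0,0,np.float64(-6.4),0.0017,-0.0302,0,0.085],[0,0,np.float64(-6.4),0.005,-0.0298,0,0.085],[0,0,np.float64(-6.4),0.0083,-0.029,0,0.085],[0,0,np.float64(-6.5),0.0115,-0.0279,0,0.085],[0,0,np.float64(-6.4),0.0146,-0.0264,0,0.085],[0,0,np.float64(-6.5),0.0175,-0.0247,0,0.085],[0,0,np.float64(-5.6),0.0241,-0.0249,0.0057,0.085],[0,0,np.float64(-5.6),0.0264,-0.0224,0.0057,0.085],[0,0,np.float64(-5.6),0.0284,-0.0197,0.0057,0.085],[0,0,np.float64(-5.6),0.0302,-0.0168,0.0057,0.085],[0,0,np.float64(-5.7),0.0317,-0.0138,0.0056,0.085]]
[[0,0,np.float64(-5.6),0.0329,-0.0106,0.0057,0.085],[0,0,np.float64(-5.7),0.0338,-0.0073,0.0056,0.085],[0,0,np.float64(-5.6),0.0344,-0.0039,0.0057,0.085],[0,0,np.float64(-5.7),0.0346,-0.0006,0.0056,0.085]]
```

```bash
sed -i 's/rz=-round(/rz=-float(round(/; s/\/k,1); d/\/k,1)); d/' h.py
python3 -m crank '[[0,0,-4.5,-0.028,-0.026,0,0.085],[0,0,-4.5,-0.026,-0.028,0,0.085],[0,0,-4.5,-0.023,-0.030,0,0.085],[0,0,-4.5,-0.021,-0.031,0,0.085],[0,0,-4.5,-0.018,-0.033,0,0.085],[0,0,-4.5,-0.016,-0.034,0,0.085],[0,0,-4.5,-0.013,-0.035,0,0.085],[0,0,-4.5,-0.010,-0.036,0,0.085],[0,0,-4.5,-0.007,-0.037,0,0.085],[0,0,-4.5,-0.004,-0.037,0,0.085],[0,0,-4.5,-0.001,-0.038,0,0.085],[0,0,-4.5,0.001,-0.038,0,0.085]]' 20
```

```text
clock: 1.3
tool_pos: [0.4168, -0.149, 0.2312]
ee_rot: [180.0, 0.0, -9.7]
contact_force: [1.3, 0.0, 0.0]
width: 0.0848
```

```bash
python3 - <<'E'
from h import *
state(); plan([(.44,.06,.231,35,7),(.489,.3675,.18,85.7,9)],.085)
E
```

```text
{'clock': 1.3, 'q': [36.575, -4.337, -21.312, 110.102, -1.632, 73.956, 6.061], 'tool_pos': [0.417, -0.149, 0.231], 'ee_rot': [179.994, 0.01, -9.708], 'contact_force': [1.344, 0.016, 0.017], 'width': 0.085}
[[0,0,-6.4,-0.0018,-0.03,0,0.085],[0,0,-6.4,0.0016,-0.03,0,0.085],[0,0,-6.4,0.0049,-0.0296,0,0.085],[0,0,-6.4,0.0082,-0.0289,0,0.085],[0,0,-6.4,0.0114,-0.0278,0.0001,0.085],[0,0,-6.4,0.0144,-0.0264,0,0.085],[0,0,-6.3,0.0172,-0.0246,0.0001,0.085],[0,0,-5.6,0.0241,-0.0249,0.0057,0.085],[0,0,-5.6,0.0264,-0.0224,0.0057,0.085],[0,0,-5.6,0.0284,-0.0197,0.0057,0.085],[0,0,-5.7,0.0302,-0.0168,0.0056,0.085],[0,0,-5.6,0.0317,-0.0138,0.0057,0.085]]
[[0,0,-5.7,0.0329,-0.0106,0.0056,0.085],[0,0,-5.6,0.0338,-0.0073,0.0057,0.085],[0,0,-5.7,0.0344,-0.0039,0.0056,0.085],[0,0,-5.6,0.0346,-0.0005,0.0057,0.085]]
```

```bash
python3 -m crank '[[0,0,-6.4,-0.002,-0.03,0,0.085],[0,0,-6.4,0.0016,-0.03,0,0.085],[0,0,-6.4,0.005,-0.03,0,0.085],[0,0,-6.4,0.008,-0.029,0,0.085],[0,0,-6.4,0.0115,-0.028,0,0.085],[0,0,-6.4,0.0145,-0.0265,0,0.085],[0,0,-6.4,0.017,-0.0245,0,0.085],[0,0,-5.6,0.024,-0.025,0.0055,0.085],[0,0,-5.6,0.0265,-0.0225,0.0055,0.085],[0,0,-5.6,0.0285,-0.0195,0.0055,0.085],[0,0,-5.6,0.030,-0.017,0.0055,0.085],[0,0,-5.6,0.0315,-0.014,0.0055,0.085]]' 20
python3 - <<'E'
from h import *
state(); plan([(.489,.3675,.16,85.7,5)],.085)
E
```

```text
clock: 2.5
tool_pos: [0.4673, 0.2311, 0.2035]
ee_rot: [180.0, 0.0, 63.1]
contact_force: [0.0, -0.2, 0.1]
width: 0.0849
{'clock': 2.5, 'q': [10.177, 9.135, -45.008, 102.058, 6.8, 71.581, 26.499], 'tool_pos': [0.467, 0.231, 0.203], 'ee_rot': [179.999, 0.005, 63.123], 'contact_force': [0.003, -0.213, 0.066], 'width': 0.085}
[[0,0,-4.5,0.0263,-0.0085,0.0087,0.085],[0,0,-4.5,0.0269,-0.0064,0.0087,0.085],[0,0,-4.5,0.0273,-0.0042,0.0087,0.085],[0,0,-4.5,0.0275,-0.0021,0.0087,0.085],[0,0,-4.6,0.0276,0.0001,0.0087,0.085]]
```

```bash
python3 -m crank '[[0,0,-4.5,0.0265,-0.0085,0.0085,0.085],[0,0,-4.5,0.027,-0.0065,0.0085,0.085],[0,0,-4.5,0.0275,-0.004,0.009,0.085],[0,0,-4.5,0.0275,-0.002,0.009,0.085],[0,0,-4.6,0.0275,0,0.0085,0.085],[0,0,0,0,0,0,0.085]]' 20
python3 - <<'E'
from h import *
state(); plan([(.489,.3675,.100,85.7,4)],.085)
c=snap('side','s1')
cv2.imwrite('pics/s1c.png',cv2.resize(c['img'][150:330,130:370],None,fx=3,fy=3,interpolation=cv2.INTER_CUBIC))
E
```

```text
clock: 3.1
tool_pos: [0.4881, 0.3696, 0.1585]
ee_rot: [-179.8, -0.1, 85.9]
contact_force: [-0.3, -0.1, -0.3]
width: 0.0851
{'clock': 3.1, 'q': [-3.422, 24.795, -48.468, 92.678, 19.143, 71.373, 30.401], 'tool_pos': [0.488, 0.37, 0.159], 'ee_rot': [-179.805, -0.06, 85.876], 'contact_force': [-0.305, -0.113, -0.256], 'width': 0.085}
[[0,0,0,-0.0005,0.0003,0.0146,0.085],[0,0,0.1,-0.0005,0.0003,0.0146,0.085],[0,0,0,-0.0005,0.0002,0.0147,0.085],[0,0,0.1,-0.0006,0.0003,0.0146,0.085]]
```

View pics/s1c.png

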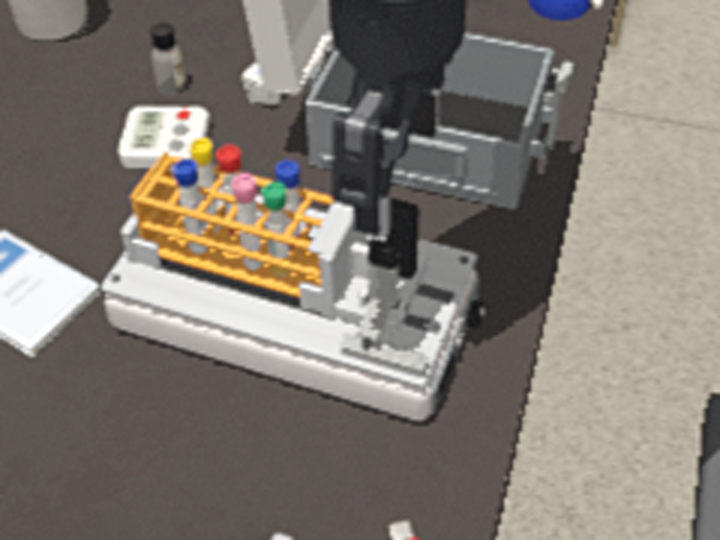

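The gripper hangs over the clamp: near finger at crop (365,200), lever pad at (395,240) just below it, with the rack and jaw clear behind. I'll descend and squeeze.

```bash
python3 -m crank '[[0,0,0,-0.0005,0,0.0145,0.085],[0,0,0,-0.0005,0,0.0145,0.085],[0,0,0,-0.0005,0,0.0145,0.085],[0,0,0,-0.0005,0,0.015,0.085],[0,0,0,0,0,0,0.085]]' 30
python3 -m crank '[[0,0,0,0,0,0,0.02],[0,0,0,0,0,0,0.02],[0,0,0,0,0,0,0.02],[0,0,0,0,0,0,0.02],[0,0,0,0,0,0,0.02],[0,0,0,0,0,0,0.02],[0,0,0,0,0,0,0.02],[0,0,0,0,0,0,0.02]]' 30
```

```text
clock: 3.65
tool_pos: [0.4887, 0.3628, 0.099]
ee_rot: [-179.8, 0.2, 85.5]
contact_force: [-0.7, -1.1, 0.1]
width: 0.0852
clock: 4.45
tool_pos: [0.4904, 0.3684, 0.1046]
ee_rot: [179.8, -0.4, 85.6]
contact_force: [-0.4, 6.3, 6.3]
width: 0.0372
```

```bash
python3 -m crank '[[0,0,0,0,0,-0.004,0.02],[0,0,0,0,0,0,0.02],[0,0,0,0,0,0,0.02],[0,0,0,0,0,0,0.02]]' 30
```

```text
clock: 4.85
tool_pos: [0.4883, 0.3682, 0.1059]
ee_rot: [-180.0, -0.3, 85.7]
contact_force: [1.6, 13.4, -12.9]
width: 0.0366
```

```bash
python3 -m crank '[[0,0,0,0.001,0,0.002,0.02],[0,0,0,0,-0.002,0,0.02],[0,0,0,0,-0.003,0,0.02],[0,0,0,0,-0.003,0,0.02],[0,0,0,0,-0.003,0,0.02],[0,0,0,0,0,0,0.02]]' 30
```

```text
clock: 5.45
tool_pos: [0.4788, 0.369, 0.1058]
ee_rot: [179.9, -0.3, 85.6]
contact_force: [-0.3, 5.3, 4.9]
width: 0.0363
```

Sliding freely (9.5 mm, ~0 N along x). Continue.

```bash
python3 -m crank '[[0,0,0,0,-0.003,0,0.02],[0,0,0,0,-0.003,0,0.02],[0,0,0,0,-0.003,0,0.02],[0,0,0,0,-0.003,0,0.02],[0,0,0,0,0,0,0.02],[0,0,0,0,0,0,0.02]]' 30
python3 -m crank '[[0,0,0,0,0,0,0.085],[0,0,0,0,0,0,0.085],[0,0,0,0,0,0,0.085],[0,0,0,0,0,0,0.085],[0,0,0,0,0,0,0.085],[0,0,0,0,0,-0.02,0.085],[0,0,0,0,0,-0.03,0.085],[0,0,0,0,0,-0.04,0.085]]'
python3 - <<'E'
from h import *
state(); plan([(.602,.359,.20,85.7,4)],.085)
snap('side','s2')
c=snap('top','t2');w=cloud(c);z=w[...,2]
v,u=np.mgrid[:384,:512]
hsv=cv2.cvtColor(c['img'],cv2.COLOR_BGR2HSV)
o=(u>195)&(u<235)&(v>122)&(v<205)&(hsv[...,0]<22)&(hsv[...,0]>5)&(hsv[...,1]>150)&(z>.1)&(z<.125)
p=w[o];r=cv2.minAreaRect((p[:,:2]*1000).astype(np.float32));print(r)
a=c['img'][110:250,165:265];b=dict(np.load('pics/s2.npz'))['img'][180:290,150:300]
a=cv2.resize(a,(400,560));b=cv2.resize(b,(400,293));f=np.zeros((560,800,3),np.uint8);f[:,:400]=a;f[:293,400:]=b;cv2.imwrite('pics/m2.png',f)
E
```

```text
clock: 6.05
tool_pos: [0.467, 0.3699, 0.1058]
ee_rot: [179.9, -0.3, 85.6]
contact_force: [-1.2, 5.9, 6.5]
width: 0.0364
clock: 6.85
tool_pos: [0.4661, 0.3664, 0.1934]
ee_rot: [-179.9, 0.1, 85.5]
contact_force: [0.2, -0.1, 0.2]
width: 0.0849
{'clock': 6.85, 'q': [-2.251, 20.936, -49.987, 92.962, 16.483, 74.043, 30.514], 'tool_pos': [0.466, 0.366, 0.193], 'ee_rot': [-179.858, 0.11, 85.514], 'contact_force': [0.213, -0.085, 0.172], 'width': 0.085}
[[0,0,0,0.0008,0.034,-0.0016,0.085],[0,0,-0.1,0.0008,0.034,-0.0017,0.085],[0,0,0,0.0008,0.0341,-0.0016,0.085],[0,0,-0.1,0.0008,0.034,-0.0017,0.085]]
((601.2969360351562, 358.8692932128906), (45.91575622558594, 141.40521240234375), 86.05008697509766)
```

View pics/m2.png

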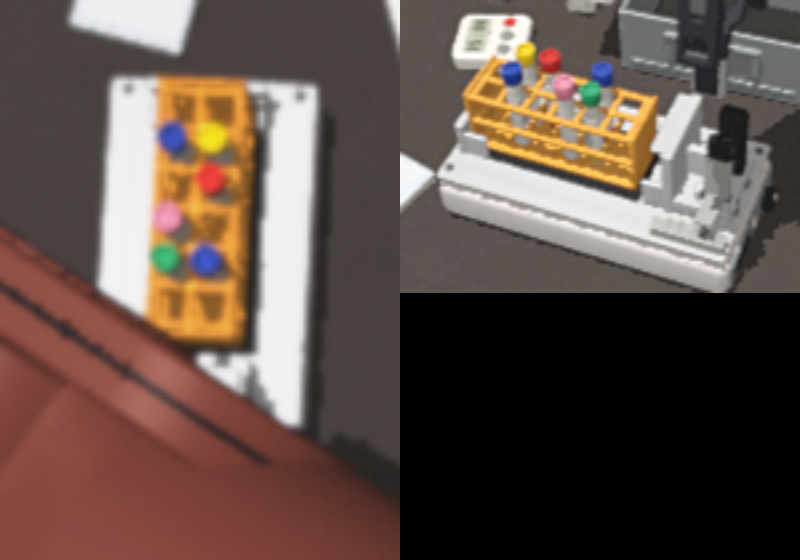

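The jaw stands clear (gap at m2 (660,150)), and the whole 141 mm rack is visible at (0.601, 0.359). I'll move over it and descend.

```bash
python3 -m crank '[[0,0,0,0.001,0.034,-0.002,0.085],[0,0,-0.2,0.001,0.034,-0.002,0.085],[0,0,0,0.001,0.034,-0.001,0.085],[0,0,-0.2,0,0.0335,-0.001,0.085],[0,0,0,0,0,0.03,0.085],[0,0,0,0,0,0.03,0.085],[0,0,0,0,0,0,0.085],[0,0,0,0,0,0,0.085]]'
python3 - <<'E'
from h import *
state(); plan([(.6013,.359,.078,86,4)],.085)
E
```

```text
clock: 7.75
tool_pos: [0.6018, 0.3598, 0.1399]
ee_rot: [-179.9, 0.0, 85.9]
contact_force: [-1.2, -0.1, 1.5]
width: 0.0849
{'clock': 7.75, 'q': [-4.799, 35.152, -44.326, 80.199, 24.642, 74.581, 35.535], 'tool_pos': [0.602, 0.36, 0.14], 'ee_rot': [-179.949, 0.023, 85.922], 'contact_force': [-1.224, -0.082, 1.533], 'width': 0.085}
[[0,0,0,-0.0002,-0.0001,0.0155,0.085],[0,0,0,-0.0002,-0.0001,0.0155,0.085],[0,0,0,-0.0002,-0.0001,0.0155,0.085],[0,0,-0.1,-0.0003,-0.0002,0.0154,0.085]]
```

```bash
python3 -m crank '[[0,0,0,-0.0005,0,0.0155,0.085],[0,0,0,-0.0005,0,0.0155,0.085],[0,0,0,0,0,0.0155,0.085],[0,0,0,0,0,0.0145,0.085],[0,0,0,0,0,0,0.085],[0,0,0,0,0,0,0.085]]'
python3 -m crank '[[0,0,0,0,0,0,0.03],[0,0,0,0,0,0,0.03],[0,0,0,0,0,0,0.03],[0,0,0,0,0,0,0.03],[0,0,0,0,0,0,0.03],[0,0,0,0,0,0,0.03],[0,0,0,0,0,0,0.03]]' 40
```

```text
clock: 8.35
tool_pos: [0.6018, 0.3589, 0.0785]
ee_rot: [-180.0, 0.0, 85.9]
contact_force: [-0.3, 0.4, 0.0]
width: 0.085
clock: 9.05
tool_pos: [0.6024, 0.3595, 0.0798]
ee_rot: [179.9, -0.1, 85.9]
contact_force: [-0.7, 0.6, 5.0]
width: 0.047
```

```bash
python3 -m crank '[[0,0,0,0,0,-0.005,0.03],[0,0,0,0,0,-0.01,0.03],[0,0,0,0,0,-0.015,0.03],[0,0,0,0,0,-0.015,0.03],[0,0,0,0,0,-0.02,0.03],[0,0,0,0,0,-0.02,0.03],[0,0,0,0,0,0,0.03],[0,0,0,0,0,0,0.03]]' 40
python3 - <<'E'
from h import *
state(); plan([(.518,.30,.166,86,4),(.518,.1475,.166,88.2,6)],.03)
s=snap('side','s3')
# carrier recheck from rim in top
c=dict(np.load('pics/t0.npz'));w=cloud(c);z=w[...,2];v,u=np.mgrid[:384,:512]
m=(u>270)&(u<350)&(v>150)&(v<245)&(z>.066)&(z<.08)
ct=np.array([.518,.1475]);a=np.radians(-1.8);p=(w[m][:,:2]-ct)@np.array([[np.cos(a),-np.sin(a)],[np.sin(a),np.cos(a)]])
for ax,lab in((0,'x'),(1,'y')):
    h,e=np.histogram(p[:,ax]*1000,np.arange(-110,111,5));print(lab,[(int(x),int(k)) for x,k in zip(e,h) if k>0])
cv2.imwrite('pics/s3c.png',cv2.resize(s['img'][80:280,130:370],None,fx=3,fy=3,interpolation=cv2.INTER_CUBIC))
E
```

```text
clock: 9.85
tool_pos: [0.6021, 0.3591, 0.1644]
ee_rot: [179.9, -0.0, 85.9]
contact_force: [0.5, -0.3, -3.8]
width: 0.0468
{'clock': 9.85, 'q': [-4.603, 34.046, -44.755, 78.791, 23.92, 76.709, 36.112], 'tool_pos': [0.602, 0.359, 0.164], 'ee_rot': [179.941, -0.028, 85.916], 'contact_force': [0.545, -0.303, -3.765], 'width': 0.047}
[[0,0,0,-0.0162,-0.0199,-0.0004,0.03],[0,0,0,-0.0162,-0.0199,-0.0004,0.03],[0,0,0,-0.0163,-0.02,-0.0004,0.03],[0,0,-0.1,-0.0162,-0.0199,-0.0004,0.03],[0,0,-0.4,-0.0254,0.0018,0,0.03],[0,0,-0.4,-0.0254,0.0016,0,0.03],[0,0,-0.3,-0.0254,0.0014,0,0.03],[0,0,-0.4,-0.0254,0.0013,0,0.03],[0,0,-0.3,-0.0254,0.0011,0,0.03],[0,0,-0.4,-0.0253,0.0009,0,0.03]]
x [(-90, 112), (-85, 32), (-80, 12), (-75, 12), (-70, 12), (-65, 18), (-60, 12), (-55, 8), (-50, 8), (-45, 11), (-40, 10), (-35, 9), (-30, 10), (-25, 10), (-20, 14), (-15, 11), (-10, 10), (-5, 10), (0, 14), (5, 13), (10, 10), (15, 10), (20, 11), (25, 14), (30, 8), (35, 8), (40, 8), (45, 10), (50, 10), (55, 11), (60, 10), (65, 11), (70, 12), (75, 16), (80, 109), (85, 70), (90, 46), (95, 6), (100, 4), (105, 5)]
y [(-65, 23), (-60, 185), (-55, 18), (-50, 12), (-45, 16), (-40, 13), (-35, 17), (-30, 18), (-25, 22), (-20, 17), (-15, 12), (-10, 13), (-5, 14), (0, 12), (5, 13), (10, 14), (15, 13), (20, 16), (25, 17), (30, 21), (35, 17), (40, 16), (45, 11), (50, 13), (55, 20), (60, 162), (65, 12)]
```

View pics/s3c.png

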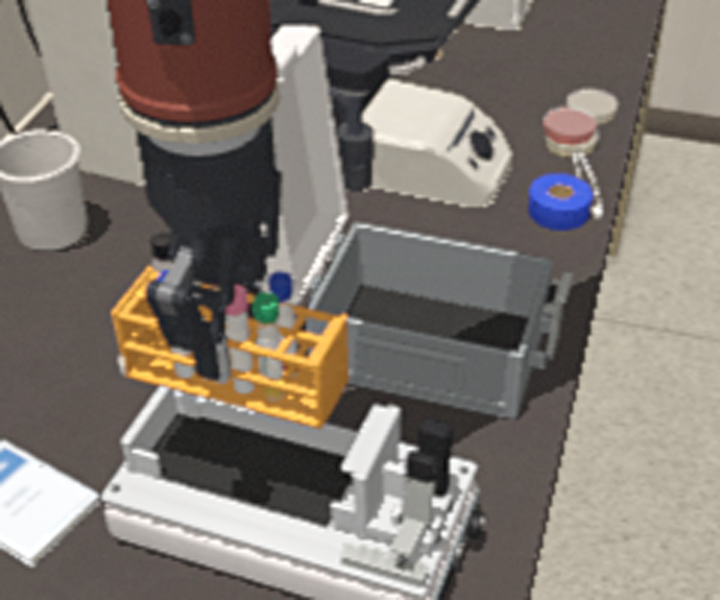

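Rack is level in the gripper, spans crop (115–350, 265–420), clear of jaw and shaker. Carry over to the carrier.

```bash
python3 -m crank '[[0,0,0,-0.016,-0.02,0,0.03],[0,0,0,-0.016,-0.02,0,0.03],[0,0,0,-0.016,-0.02,0,0.03],[0,0,0,-0.016,-0.02,0,0.03],[0,0,-0.4,-0.025,0.0015,0,0.03],[0,0,-0.4,-0.025,0.0015,0,0.03],[0,0,-0.4,-0.025,0.0015,0,0.03],[0,0,-0.4,-0.025,0.0015,0,0.03],[0,0,-0.4,-0.025,0.001,0,0.03],[0,0,-0.2,-0.025,0.001,0,0.03],[0,0,0,0,0,0,0.03],[0,0,0,0,0,0,0.03]]' 40
python3 - <<'E'
from h import *
state(); plan([(.516,.1485,.11,88.2,3),(.516,.1485,.043,88.2,4)],.03)
E
```

```text
clock: 11.1
tool_pos: [0.5172, 0.1499, 0.1631]
ee_rot: [-179.9, 0.0, 88.0]
contact_force: [-0.5, 1.3, -3.1]
width: 0.0471
{'clock': 11.1, 'q': [21.498, 14.557, -48.227, 102.588, 11.64, 68.077, 57.818], 'tool_pos': [0.517, 0.15, 0.163], 'ee_rot': [-179.936, 0.015, 88.026], 'contact_force': [-0.461, 1.269, -3.098], 'width': 0.047}
[[0,0,-0.1,-0.0005,-0.0004,0.0177,0.03],[0,0,0,-0.0005,-0.0004,0.0177,0.03],[0,0,-0.1,-0.0004,-0.0003,0.0177,0.03],[0,0,0,0,0,0.0167,0.03],[0,0,0,0,0,0.0168,0.03],[0,0,0,0,0,0.0167,0.03],[0,0,0,0,0,0.0168,0.03]]
```

```bash
python3 -m crank '[[0,0,0,-0.001,-0.0005,0.018,0.03],[0,0,0,-0.0005,-0.0005,0.018,0.03],[0,0,0,0,0,0.018,0.03],[0,0,0,0,0,0.018,0.03],[0,0,0,0,0,0.018,0.03],[0,0,0,0,0,0.015,0.03],[0,0,0,0,0,0.012,0.03],[0,0,0,0,0,0,0.03],[0,0,0,0,0,0,0.03]]' 40
```

```text
clock: 12.0
tool_pos: [0.5166, 0.1496, 0.047]
ee_rot: [-180.0, -0.0, 88.1]
contact_force: [-0.3, 0.4, -2.6]
width: 0.0466
```

```bash
python3 -m crank '[[0,0,0,0,0,0.004,0.03],[0,0,0,0,0,0.004,0.03],[0,0,0,0,0,0.003,0.03],[0,0,0,0,0,0.002,0.03],[0,0,0,0,0,0,0.03],[0,0,0,0,0,0,0.03]]' 40
```

```text
clock: 12.6
tool_pos: [0.5165, 0.1491, 0.0339]
ee_rot: [-180.0, -0.0, 88.1]
contact_force: [-0.0, -0.1, -1.9]
width: 0.0472
```

```bash
python3 -m crank '[[0,0,0,0,0,0.001,0.03],[0,0,0,0,0,0.001,0.03],[0,0,0,0,0,0,0.03],[0,0,0,0,0,0,0.03]]' 40
```

```text
clock: 13.0
tool_pos: [0.5167, 0.1492, 0.0327]
ee_rot: [180.0, 0.0, 88.1]
contact_force: [-4.9, -2.6, 8.9]
width: 0.0472
```

```bash
python3 -m crank '[[0,0,0,0,0,0,0.055],[0,0,0,0,0,0,0.066],[0,0,0,0,0,0,0.07],[0,0,0,0,0,0,0.07],[0,0,0,0,0,0,0.07],[0,0,0,0,0,0,0.07],[0,0,0,0,0,0,0.07]]' 40
python3 -m crank '[[0,0,0,0,0,-0.01,0.07],[0,0,0,0,0,-0.02,0.07],[0,0,0,0,0,-0.03,0.07],[0,0,0,0,0,-0.04,0.07],[0,0,0,0,0,-0.04,0.07],[0,0,0,0,0,0,0.07]]' 40
python3 - <<'E'
from h import *
state()
s=snap('side','s4');c=snap('top','t4')
cv2.imwrite('pics/s4c.png',cv2.resize(s['img'][80:280,130:370],None,fx=3,fy=3,interpolation=cv2.INTER_CUBIC))
w=cloud(s);hsv=cv2.cvtColor(s['img'],cv2.COLOR_BGR2HSV);z=w[...,2]
o=(hsv[...,0]<22)&(hsv[...,0]>5)&(hsv[...,1]>150)&(z>.04)&(w[...,1]<.25)&(w[...,1]>.08)&(w[...,0]<.61)
p=w[o];print(o.sum(),p.min(0),p.max(0),np.percentile(p[:,2],95))
for n in('t0','s0'):
    w=cloud(dict(np.load(f'pics/{n}.npz')));m=(w[...,2]>.1)&(abs(w[...,1]-.1475)<.05)&(w[...,0]>.58)&(w[...,0]<.72)
    for zz in np.arange(.10,.27,.02):
        k=m&(abs(w[...,2]-zz)<.01); print(n,zz.round(2),k.sum(),np.percentile(w[k][:,0],[2,50,98]).round(3) if k.any() else '')
E
```

```text
clock: 13.7
tool_pos: [0.5165, 0.1491, 0.0318]
ee_rot: [-180.0, -0.0, 88.1]
contact_force: [-0.4, -0.2, 0.5]
width: 0.07
clock: 14.3
tool_pos: [0.5192, 0.1507, 0.1779]
ee_rot: [179.5, -0.1, 88.1]
contact_force: [-0.1, 0.4, 0.9]
width: 0.0698
{'clock': 14.3, 'q': [22.154, 13.59, -48.774, 101.742, 11.052, 69.083, 58.425], 'tool_pos': [0.519, 0.151, 0.178], 'ee_rot': [179.516, -0.1, 88.141], 'contact_force': [-0.075, 0.4, 0.915], 'width': 0.07}
470 [0.44530736 0.12526735 0.04002776] [0.58630416 0.19232359 0.48596415] 0.06859992752021606
t0 0.1 76 [0.639 0.641 0.642]
t0 0.12 140 [0.64  0.642 0.644]
t0 0.14 145 [0.643 0.644 0.646]
t0 0.16 169 [0.645 0.647 0.649]
t0 0.18 71 [0.646 0.648 0.65 ]
t0 0.2 0 
t0 0.22 0 
t0 0.24 9 [0.649 0.66  0.662]
t0 0.26 897 [0.63  0.645 0.66 ]
s0 0.1 35 [0.64  0.641 0.642]
s0 0.12 70 [0.64  0.643 0.645]
s0 0.14 78 [0.643 0.644 0.646]
s0 0.16 77 [0.645 0.647 0.648]
s0 0.18 85 [0.647 0.649 0.651]
s0 0.2 88 [0.649 0.651 0.653]
s0 0.22 40 [0.652 0.653 0.654]
s0 0.24 0 
s0 0.26 316 [0.63  0.644 0.661]
```

View pics/s4c.png

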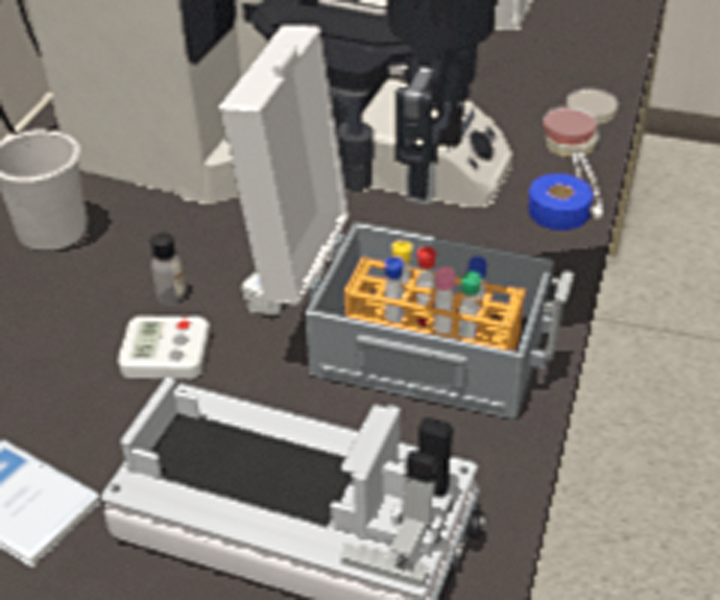

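Rack stands level in the carrier (crop (345–525, 260–345)), shaker empty, lid upright. Now go over the lid with fingers shut.

```bash
python3 - <<'E'
from h import *
plan([(.519,.150,.33,88.2,4),(.715,.145,.33,88.2,6),(.715,.145,.215,88.2,4)],0)
E
python3 -m crank '[[0,0,0,0,0,-0.038,0],[0,0,0,0,0,-0.038,0],[0,0,0,0,0,-0.038,0],[0,0,0,0,0,-0.038,0],[0,0,0,0,0.033,0,0],[0,0,0,0,0.033,0,0],[0,0,0,0,0.033,0,0],[0,0,0,0,0.033,0,0],[0,0,0,0,0.033,0,0],[0,0,0,0,0.033,0,0],[0,0,0,0,0,0,0]]' 40
python3 - <<'E'
from h import *
state()
plan([(.715,.145,.215,88.2,4)],0)
E
```

```text
[[0,0,0,0.0002,0.0005,-0.0392,0],[0,0,0,0.0002,0.0005,-0.0392,0],[0,0,0,0.0002,0.0004,-0.0392,0],[0,0,-0.1,0.0002,0.0005,-0.0393,0],[0,0,0,0.0002,0.0327,0,0],[0,0,0,0.0002,0.0327,0,0],[0,0,0,0.0002,0.0327,0,0],[0,0,0,0.0002,0.0327,0,0],[0,0,0,0.0002,0.0326,0,0],[0,0,0,0.0002,0.0327,0,0],[0,0,0,0,0,0.0288,0],[0,0,0,0,0,0.0287,0]]
[[0,0,0,0,0,0.0288,0],[0,0,0,0,0,0.0287,0]]
clock: 15.5
tool_pos: [0.7168, 0.1413, 0.3188]
ee_rot: [-179.7, 0.0, 88.0]
contact_force: [0.6, -0.8, -1.3]
width: 0.0004
{'clock': 15.5, 'q': [9.977, 33.986, -44.229, 59.409, 22.914, 94.721, 60.948], 'tool_pos': [0.717, 0.141, 0.319], 'ee_rot': [-179.689, 0.05, 88.01], 'contact_force': [0.605, -0.812, -1.341], 'width': 0.0}
[[0,0,0,0.0009,-0.0005,0.0259,0],[0,0,-0.1,0.0009,-0.0005,0.026,0],[0,0,0,0.0009,-0.0005,0.0259,0],[0,0,-0.1,0.0009,-0.0004,0.026,0]]
```

```bash
python3 -m crank '[[0,0,0,0.001,0,0.026,0],[0,0,0,0.001,0,0.026,0],[0,0,0,0.001,0,0.026,0],[0,0,0,0,0,0.026,0],[0,0,0,0,-0.01,0,0],[0,0,0,0,-0.01,0,0],[0,0,0,0,-0.01,0,0],[0,0,0,0,0,0,0]]' 40
```

```text
clock: 16.3
tool_pos: [0.6834, 0.1472, 0.2209]
ee_rot: [179.9, 0.0, 88.2]
contact_force: [1.2, 0.1, 0.7]
width: 0.0003
```

```bash
python3 -m crank '[[0,0,0,0,-0.008,0,0],[0,0,0,0,-0.007,0,0],[0,0,0,0,-0.007,0,0],[0,0,0,0,-0.007,0,0],[0,0,0,0,-0.007,0,0],[0,0,0,0,-0.007,0,0]]' 40
python3 -m crank '[[0,0,0,0,-0.007,0,0],[0,0,0,0,-0.007,0,0],[0,0,0,0,-0.007,0,0],[0,0,0,0,-0.007,0,0],[0,0,0,0,-0.007,0,0],[0,0,0,0,-0.007,0,0]]' 40
```

```text
clock: 16.9
tool_pos: [0.6411, 0.148, 0.22]
ee_rot: [180.0, -0.0, 88.1]
contact_force: [1.2, 0.1, 1.4]
width: 0.0002
clock: 17.5
tool_pos: [0.5988, 0.1494, 0.2196]
ee_rot: [-180.0, 0.0, 88.1]
contact_force: [0.9, 0.1, -1.0]
width: -0.0001
```

```bash
python3 - <<'E'
from h import *
state()
s=snap('side','s5')
cv2.imwrite('pics/s5c.png',cv2.resize(s['img'][60:240,150:350],None,fx=3,fy=3,interpolation=cv2.INTER_CUBIC))
E
```

```text
{'clock': 17.5, 'q': [19.292, 22.417, -48.387, 87.704, 16.964, 77.551, 57.495], 'tool_pos': [0.599, 0.149, 0.22], 'ee_rot': [-179.97, 0.002, 88.118], 'contact_force': [0.905, 0.142, -1.004], 'width': -0.0}
```

View pics/s5c.png

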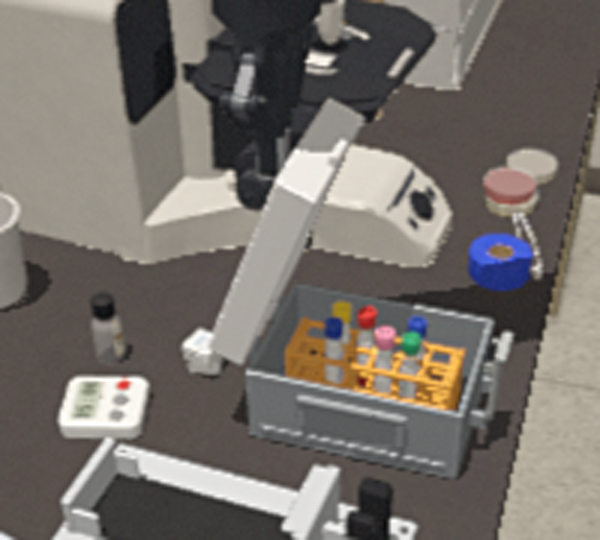

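Lid follows, now about 65° (crop (220–350, 110–350)), fingers behind it. Continue along the arc.

```bash
python3 -m crank '[[0,0,0,0,-0.008,0.003,0],[0,0,0,0,-0.008,0.003,0],[0,0,0,0,-0.008,0.003,0],[0,0,0,0,-0.008,0.003,0],[0,0,0,0,-0.008,0.003,0],[0,0,0,0,-0.007,0.005,0],[0,0,0,0,-0.007,0.005,0],[0,0,0,0,-0.007,0.005,0],[0,0,0,0,-0.007,0.005,0],[0,0,0,0,-0.007,0.005,0]]' 40
python3 -m crank '[[0,0,0,0,-0.006,0.006,0],[0,0,0,0,-0.006,0.006,0],[0,0,0,0,-0.006,0.006,0],[0,0,0,0,-0.006,0.006,0],[0,0,0,0,-0.006,0.006,0],[0,0,0,0,0,0,0]]' 40
```

```text
clock: 18.55
tool_pos: [0.5239, 0.1519, 0.1793]
ee_rot: [-180.0, -0.0, 88.1]
contact_force: [0.2, 0.1, -0.3]
width: 0.0002
clock: 19.15
tool_pos: [0.4934, 0.1528, 0.1489]
ee_rot: [-179.9, 0.0, 88.1]
contact_force: [0.5, -0.3, -0.3]
width: 0.0001
```

```bash
python3 -m crank '[[0,0,0,0,-0.01,0.003,0],[0,0,0,0,-0.01,0.003,0],[0,0,0,0,-0.01,0.003,0],[0,0,0,0,-0.011,0.003,0],[0,0,0,0,0,0,0],[0,0,0,0,0,0,0],[0,0,0,0,0,0,0],[0,0,0,0,0,0,0]]' 40
python3 - <<'E'
from h import *
state()
s=snap('side','s6')
cv2.imwrite('pics/s6c.png',cv2.resize(s['img'][60:240,150:350],None,fx=3,fy=3,interpolation=cv2.INTER_CUBIC))
E
```

```text
clock: 19.95
tool_pos: [0.4541, 0.1542, 0.138]
ee_rot: [180.0, -0.0, 88.1]
contact_force: [0.2, 0.3, 0.1]
width: 0.0
{'clock': 19.95, 'q': [25.893, 8.467, -52.794, 111.652, 7.524, 63.38, 58.113], 'tool_pos': [0.454, 0.154, 0.138], 'ee_rot': [179.986, -0.022, 88.095], 'contact_force': [0.195, 0.334, 0.13], 'width': 0.0}
```

View pics/s6c.png

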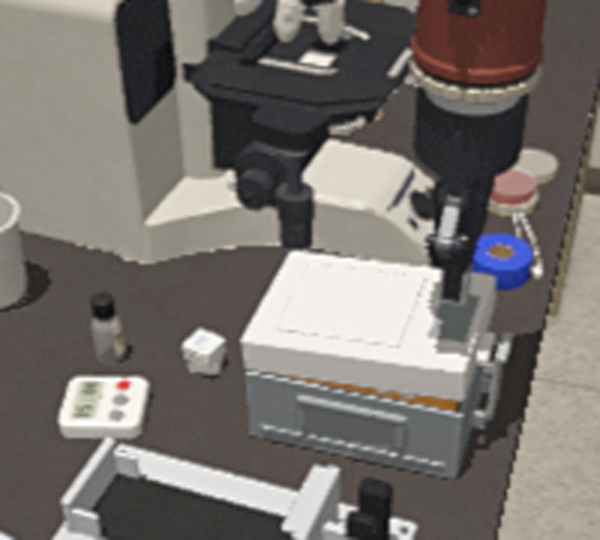

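The lid rests ajar (orange gap visible), and the fingers hang over the grey pad at crop (455,315). Press.

```bash
python3 -m crank '[[0,0,0,-0.003,-0.002,0.005,0],[0,0,0,0,0,0.005,0],[0,0,0,0,0,0.005,0],[0,0,0,0,0,0.003,0],[0,0,0,0,0,0.003,0]]' 40
python3 -m crank '[[0,0,0,0,0,0.003,0],[0,0,0,0,0,0.003,0],[0,0,0,0,0,0.002,0]]' 40
python3 -m crank '[[0,0,0,0,0,0.002,0],[0,0,0,0,0,0.002,0],[0,0,0,0,0,0,0],[0,0,0,0,0,0,0]]' 40
```

```text
clock: 20.5
tool_pos: [0.4509, 0.1512, 0.1168]
ee_rot: [-179.9, 0.0, 88.1]
contact_force: [-8.7, -3.2, 14.9]
width: -0.0001
clock: 20.8
tool_pos: [0.4516, 0.1513, 0.1085]
ee_rot: [-180.0, -0.0, 88.1]
contact_force: [0.1, 0.0, 0.0]
width: 0.0002
clock: 21.2
tool_pos: [0.4517, 0.1514, 0.1067]
ee_rot: [180.0, 0.1, 88.1]
contact_force: [-11.7, -5.5, 30.3]
width: 0.0001
```

Force peaked near 15 N and then dropped to 0 (snap), then rose to 30 N on the shut lid. Retreat and check.

```bash
python3 -m crank '[[0,0,0,0,0,-0.01,0],[0,0,0,0,0,-0.02,0],[0,0,0,0,0,-0.04,0],[0,0,0,0,0,-0.05,0],[0,0,0,-0.04,0,-0.03,0],[0,0,0,0,0,0,0],[0,0,0,0,0,0,0],[0,0,0,0,0,0,0],[0,0,0,0,0,0,0],[0,0,0,0,0,0,0]]' 40
python3 - <<'E'
from h import *
state()
s=snap('side','s7')
cv2.imwrite('pics/s7c.png',cv2.resize(s['img'][120:240,210:350],None,fx=5,fy=5,interpolation=cv2.INTER_CUBIC))
w=cloud(s);m=(w[...,2]>.09)&(w[...,2]<.135)&(abs(w[...,1]-.15)<.05)
for x in(.46,.5,.54,.58,.62):
    k=m&(abs(w[...,0]-x)<.015);print(x,k.sum(),np.median(w[k][:,2]).round(4) if k.any() else '')
E
```

```text
clock: 22.2
tool_pos: [0.4498, 0.112, 0.254]
ee_rot: [-179.9, -0.0, 88.2]
contact_force: [0.0, 0.1, -0.7]
width: -0.0003
{'clock': 22.2, 'q': [32.971, -1.688, -50.404, 104.569, -1.392, 76.589, 71.097], 'tool_pos': [0.45, 0.112, 0.254], 'ee_rot': [-179.908, -0.025, 88.193], 'contact_force': [0.037, 0.129, -0.73], 'width': -0.0}
0.46 332 0.1081
0.5 326 0.1093
0.54 314 0.1093
0.58 300 0.1088
0.62 11 0.1071
```

View pics/s7c.png

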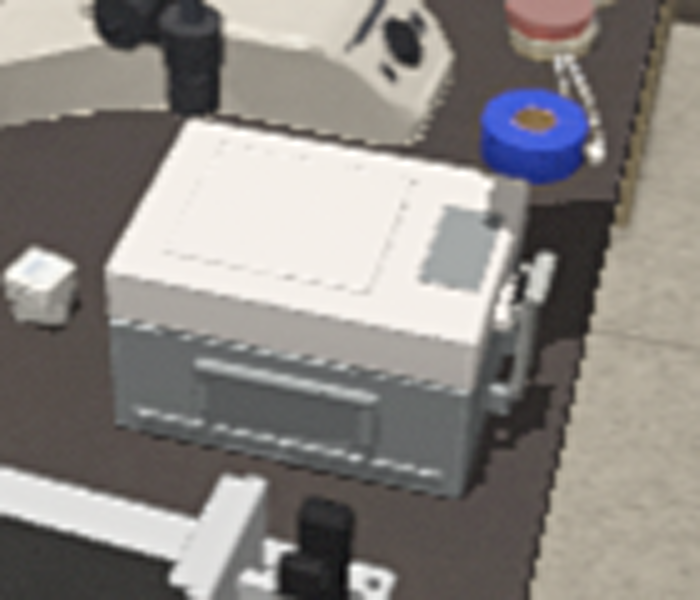

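The lid is flush: its top is level at 0.108–0.109 m from hinge to pad, with no gap, and the catch sits over the tongue at (515,300).

```bash
python3 -c "
from h import *
print(hand_in()); state()"
```

```text
the job is handed in; nothing more can be done
None
the job is handed in; nothing more can be done
```

The rack is in the carrier and the lid is shut. I handed the job in at about 22 s on the robot's clock, against the 64 s limit; `hand_in()` gave no verdict.

- **Clamp:** I squeezed the lever against the post and drew the jaw back about 21 mm. A picture then showed the jaw clear and all 141 mm of the rack visible, still on the shaker.
- **Rack:** I lifted it level, lowered it until it touched the carrier floor (about 9 N) and let go. Before I closed the lid it stood upright, centred at x of about 0.516 m against 0.518 m for the carrier.
- **Lid:** I swung it over from behind and pressed on the pad. The force reached about 15 N, dropped to 0 N as it snapped, then rose to 30 N on the shut lid.
- **Last checks:** The lid's top measured level at 0.107 to 0.109 m (0.107 m expected), with no gap, and the catch was over the tongue. The arm was about 15 cm above the carrier with under 1 N on the tool.

Nothing failed or disagreed in these checks. Two things rest on indirect evidence: the rack could not be seen once the lid was shut, and the lid and catch angles were judged from the picture and the depth image, not read directly.

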